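Chock a steel tube on the display ramp and slide its stop away

TASK

Set the grey wedge chock on the ramp, toe up the slope, against the middle of the tube's low side and push it up the slope until the tube is pressed firmly but gently (push the chock with about 11 to 14 newtons, part of which its sole loses in friction on the board) against the sprung buffer at the top. Leave it wedged tight there, and only then slide the stop frame fully down by its tab, so that the chock alone holds the tube from rolling. Do not disturb the other things on the counter.

Things in the scene. Friction and masses are not known exactly. Their poses are not given: they have to be found in the camera images.
- ramp: Fixed sloping plywood board, 280 long x 200 wide x 12 mm, on a low aluminium stand. Origin: centre of the stand's underside, on the counter. The frame is level: x points horizontally towards the high end, y across. The board's upper surface climbs 8 degrees towards +x and passes 35 mm above the origin.
- board_mid (a point): Middle of the board's upper surface. At the board's high end is a clamped backstop with a sprung rubber buffer bar, 150 wide, face about 10 to 40 mm above the board. Its place is not measured and varies: the face is 8 to 41 mm beyond the tube's upper side at the start. It yields about 4 N per mm and bottoms after 8 mm.
- tube: Loose plain steel tube, 50 mm diameter, 160 long, about 0.4 kg (weight varies), lying across the ramp and leaning on the stop frame. Origin at its middle, on its axis; y along the axis. It turns with rolling.
- chock: Loose grey metal wedge chock with rubber sole, on the right-hand counter (top at z = 5 mm), 69 long (x) x 44 wide (y) x 42 mm high, 0.4 kg. Origin under its middle, z up. Flat top x = -26 to +2 mm; then the face falls at 50 degrees to the toe at x = +34. The back (x = -35 at the foot) leans 13 degrees. Set on the ramp touching the tube, its origin is 48 mm down the slope from the tube's axis.
- stop_frame (a joint): How far the U-shaped steel stop frame is slid down the slope: 0 closed (its two upright posts, 150 mm apart, bear on the tube's low side near its ends), 0.04 m fully open. It needs about 3 N and stays where it is left. Clear width between its two 8 mm high side bars: 138 mm.
- stop_tab (a point): Middle of the upper edge of the stop frame's upright tab, on the frame's cross bar at the low end of the ramp, 45 mm to the +y side of the ramp's middle line: 36 wide (across) x 8 thick x 45 mm high above the board, square to it. It slides with the frame: pull or push it straight down the slope. Its middle plane is 140 mm down the slope from the tube's axis at the start.
- tape_measure_1: Bystander: yellow tape measure, 36 x 68 x 66 mm high, origin under its middle.
- coupler: Bystander: brass quick coupling standing upright, 34 mm across, 52 high, origin under its middle.
Mind the look-alikes: they are no part of the job. Leave any green look-alike of the tube alone.

How it is judged:
On the way, in this order (a step that is already met when the one before it is completed fails the run):
1. with the stop still closed, the chock stands on the ramp and is pushed against the tube with more than 2 N (contact force between chock and tube above 2 N and value of joint stop_frame below 0.012 m and x of tube in the frame of ramp above 0.031 m and angle between chock's own z axis and vertical below 0.25 rad), for 0.2 s.
2. the stop frame is slid down (value of joint stop_frame above 0.03 m), for 0.1 s.
At the end, for the whole second after the job is handed in: Stop frame open at least 30 mm; tube at rest on the ramp, at least 5 mm higher up than it lay; chock flat on the ramp, pointing up the slope within 18 degrees, released and still pressing on the tube with at least 1.5 N (a tube merely leaning on it gives less than 1.2 N) (value of joint stop_frame above 0.03 m and contact force between chock and tube above 1.5 N and contact force between chock and ramp above 0.5 N and x of tube in the frame of ramp above 0.031 m and z of tube in the frame of ramp above 0.055 m and angle between chock's own z axis and vertical below 0.25 rad and angle between the x axis of chock and the x axis of ramp, either way round below 0.35 rad and linear speed of each of tube, chock below 0.01 m/s); the robot touches nothing.
It fails at once if the chock is forced against the tube with more than 13 N (contact force between chock and tube above 13 N).
It fails at once if the tube rolls off or leaves the ramp (x of tube in the frame of ramp below 0.01 m or z of tube in the frame of ramp above 0.095 m).
It fails at once if a bystander is moved by more than 30 mm (distance of any of tape_measure_1, coupler from where it was at the start of the episode above 0.03 m).
It also fails if it takes over 72 s, if anything falls off the work surface, if the arm or the gripper's body presses on something with over 40 N, if the wrist force passes 120 N, or if a joint passes its speed limit or range.

ROBOT

A 7-joint arm with a two-finger parallel gripper is mounted at the origin on a cart in front of the work surface, level with it; the furniture and walls round the work are solid. World frame = base frame: x ahead of the robot, y to its left, z up, the work surface at z = 0. Lengths are in m, angles in rad, forces in N, time in s.
With the tool pointing down it reaches from about 0.425 to 0.925 m from the base axis. Payload 6.8 kg.
Tool frame: the origin (TCP) lies where the fingers leave the gripper's body, on its centre line; the fingertips stand 73 mm ahead of it and the grasp point (between the pads) lies 54 mm ahead of it; z points along the fingers, y is the line along which they close (so a half turn about z gives the same grasp; the last joint's range is limited). The gripper opens to 85 mm and grips with 20 to 120 N. Pads are 22 mm wide; open, the fingers measure 114 mm over their backs; the gripper's body (76 mm by 85 mm) begins 54 mm behind the grasp point. The pads swing forward as they close: fully open they stand 13 mm farther back than shut.
Start: joints at [-1.239, 0.477, 0.022, 1.555, -0.011, 1.109, -0.083], TCP at [0.287, 0.611, 0.304] pointing down, gripper open.
Joint ranges: [-2.96, 2.96], [-0.34, 2.1], [-1.41, 1.46], [0.24, 2.44], [-1.37, 4.51], [0.17, 1.92], [-2.96, 2.96]. Speed limits (rad/s): [2.39, 2.39, 3.14, 3.14, 3.14, 3.14, 3.14].

INTERFACE

Orientations are given as a rotation vector (axis times angle).
In Python, from bench import r, grab_frame, camera_info gives the robot as it stands.
- The arm moves only by the shell command python3 -m pendant FILE [OPENING] [FORCE], which reads ROWS from the file FILE. ROWS is a JSON list of rows, 1 to 5 of them, each of 6 numbers: dx, dy, dz in shares of 0.8 m (1.0 is 0.8 m), then a rotation vector rx, ry, rz in parts of the range, where 1.0 means 4 rad; each row is the pose to reach, as a shift and turn from the pose commanded when the command began, along the tool's axes at that moment; what a row does not reach only later rows make up. A row lasts 1/10 s, in which the tool goes at most 0.05 m and 0.15 rad, less where a joint would pass 70% of its speed; a pose out of reach is approached as far as the arm can. OPENING is the finger opening in m, set as the command begins (- or left out keeps the last). The fingers move at their own pace and stop on an object; FORCE is the grip in N (left out, the last holds). Time passes only in rows, so rows that do not move let the fingers close. It prints the time, the measured TCP pose, the force, the opening and the grip force at its end. No shift or turn number may pass 1 either way. Input that does not fit is refused with a message, and nothing moves.
- r.get_obs(): the state, without advancing time (a new reading comes with each control period).
- grab_frame(name): name is "side" or "top" or "wrist"; returns (picture, depth): 480x640x3 uint8, blue, green, red; 480x640 float32, m along the optical axis (not along the pixel's ray), 0 where there is no reading.
- camera_info(name): a dict with "camera_matrix" (3x3 intrinsics, pixels), "R" (3x3) and "t" (3): a world point X has camera coordinates R X + t. Camera axes: x right, y down, z forward; pixel columns grow to the right and rows downward; lengths in m; the calibration is good to about 2 mm. A picture is of the moment at which its call begins: read the wrist's pose just before it. camera_info takes no time and is no camera call; for the wrist camera it gives the pose at the moment of the call.
- r.hand_in(): hands the job in; it is judged then, once.
The state is a dict: "clock": time; "joints": joint angles; "qvel": joint speeds; "tau": joint torques, N m; "tcp_pos": TCP position; "orientation": TCP orientation; "contact_force": force on the tool from outside, world axes, zero at the start; "moment": the same for the moment, N m; "grip_width": finger opening in m; "gripper_force": force on a finger pad.
Only numpy, scipy, OpenCV 4.12 (cv2) and the standard library are available. Lean on these libraries where they do the work, as an engineer would, in place of code of your own. Each camera call takes 0.05 s, during which the arm holds its last target. There are 200 camera calls.

## Working session

There is one attempt and no reset: what is moved stays moved. The work goes in short steps, Python scripts to look and compute and a shell command to move; the robot and the scene stay as the last step left them, time stands still between calls to the robot, and variables do not carry over. Pictures are saved under pics/ and viewed, at most 10 in all, crops included, and the job is handed in when it is done.

```bash
ls; mkdir -p pics; cat > h.py <<'E'
import numpy as np, cv2
from bench import r, grab_frame, camera_info
from scipy.spatial.transform import Rotation as Rot
def shot(n,f=None):
    ci=camera_info(n); im,d=grab_frame(n)
    if f: cv2.imwrite('pics/'+f,im); np.savez('pics/'+f+'.npz',im=im,d=d,K=ci['camera_matrix'],R=ci['R'],t=ci['t'])
    return im,d,ci
def load(f):
    z=np.load('pics/'+f+'.npz'); return z['im'],z['d'],z['K'],z['R'],z['t']
def cloud(d,K,R,t):
    v,u=np.mgrid[:d.shape[0],:d.shape[1]]
    P=np.stack([(u-K[0][2])/K[0][0]*d,(v-K[1][2])/K[1][1]*d,d],-1)
    return (P-t)@np.asarray(R)
E
python3 - <<'E'
from h import *
for n in ['side','top']:
    im,d,ci=shot(n,n+'0.png'); print(n,ci)
o=r.get_obs(); print(o)
E
```

```text
pics
side {'camera_matrix': array([[485.44301672,   0.        , 313.8687919 ],
       [  0.        , 485.44301672, 230.7834309 ],
       [  0.        ,   0.        ,   1.        ]]), 'R': array([[ 0.99995732, -0.00904504,  0.00188479],
       [-0.00365971, -0.57506665, -0.81809838],
       [ 0.00848361,  0.81805656, -0.57507521]]), 't': array([-0.43954607,  0.1147879 ,  1.22818315])}
top {'camera_matrix': array([[558.51442389,   0.        , 313.13647479],
       [  0.        , 558.51442389, 241.36755112],
       [  0.        ,   0.        ,   1.        ]]), 'R': array([[-0.04735423, -0.99886272, -0.00555301],
       [-0.97747705,  0.04748355, -0.20563057],
       [ 0.20566038, -0.00430954, -0.97861394]]), 't': array([0.10638357, 0.46765002, 1.55838296])}
{'clock': 0.1, 'joints': array([-1.23908369,  0.47774824,  0.02233026,  1.55633044, -0.01148943,
        1.10928834, -0.08307973]), 'qvel': array([-0.00030561, -0.00088347, -0.00078047, -0.00369932, -0.00081712,
       -0.00081269,  0.00153755]), 'tau': array([ 4.85591634e-03, -5.97762287e+01,  1.61379173e+00, -2.81955832e+01,
        1.28332298e-02,  5.05184420e-03, -3.50883158e-05]), 'tcp_pos': array([0.2872201 , 0.61039885, 0.30301129]), 'orientation': array([-6.85163224e-01, -3.06572344e+00,  2.55886278e-03]), 'contact_force': array([ 0.13940521,  0.79792129, -0.00186173]), 'moment': array([-0.03949653,  0.02472739, -0.01105726]), 'gripper_force': 0.0, 'grip_width': 0.08511156174082157}
```

View pics/side0.png

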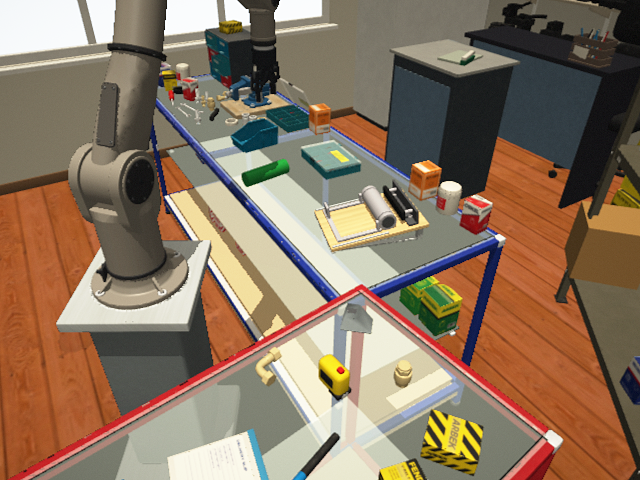

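View pics/top0.png

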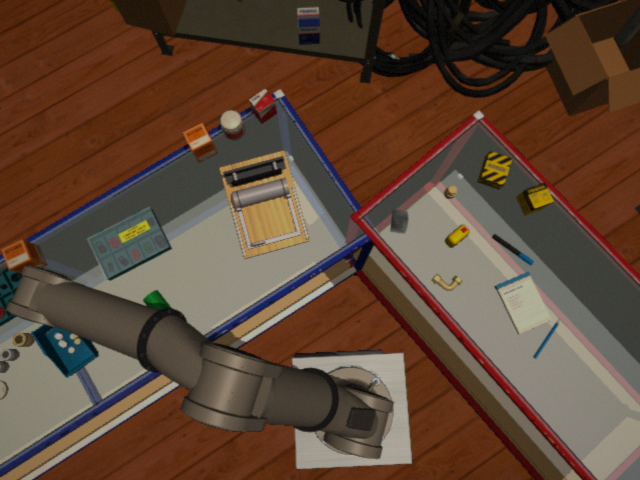

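Side view: the chock is grey at (356,318), the tape measure at (334,375), the coupler at (403,373), the ramp with the steel tube at (377,207), and the green look-alike tube at (265,173). Top view: chock (399,219), steel tube (261,193), tab about (258,243), buffer (254,172). The steel tube on the ramp and the only grey wedge fit the description. I'll confirm both in an enlarged crop.

```bash
python3 - <<'E'
from h import *
im,d,K,R,t=load('top0.png')
a=cv2.resize(im[140:270,210:320],(440,520),interpolation=cv2.INTER_CUBIC)
b=cv2.resize(im[190:280,370:480],(352,288),interpolation=cv2.INTER_CUBIC)
s=load('side0.png')[0]; c=cv2.resize(s[290:340,325:395],(352,251),interpolation=cv2.INTER_CUBIC)
W=np.zeros((540,800,3),np.uint8); W[:520,:440]=a; W[:288,444:796]=b; W[288:539,444:796]=c
cv2.imwrite('pics/crop.png',W)
X=cloud(d,K,R,t)
np.set_printoptions(precision=4,suppress=True)
for n,(u,v) in dict(chock=(399,219),chocktop=(402,214),counter=(420,230),counter2=(380,235),tube=(261,193),tubeL=(238,200),tubeR=(284,187),tab=(258,243),board=(270,220),buf=(254,172),tape=(457,235),coup=(451,191),rail=(430,155),rail2=(420,300),blue=(335,240)).items():
    print(n,u,v,X[v,u])
im,d,K,R,t=load('side0.png'); X=cloud(d,K,R,t)
for n,(u,v) in dict(chock=(350,322),chockt=(360,312),counter=(320,340),tube=(377,207),board=(340,225)).items(): print('s',n,X[v,u])
E
```

```text
chock 399 219 [ 0.5259 -0.1677  0.0507]
chocktop 402 214 [ 0.5451 -0.1807  0.0323]
counter 420 230 [ 0.4994 -0.2337  0.01  ]
counter2 380 235 [ 0.4913 -0.1153  0.0041]
tube 261 193 [0.6125 0.2263 0.0876]
tubeL 238 200 [0.5946 0.2923 0.0889]
tubeR 284 187 [0.6278 0.16   0.0856]
tab 258 243 [0.4721 0.2412 0.0633]
board 270 220 [0.5483 0.2078 0.0226]
buf 254 172 [0.6855 0.2473 0.062 ]
tape 457 235 [ 0.4681 -0.3274  0.0622]
coup 451 191 [0.1417 0.0908 1.6218]
rail 430 155 [ 0.7351 -0.2867  0.0001]
rail2 420 300 [ 0.3272 -0.2852 -0.3551]
blue 335 240 [ 0.4837  0.0186 -0.0009]
s chock [ 0.5164 -0.1935  0.0314]
s chockt [ 0.5395 -0.1724  0.0406]
s counter [ 0.4508 -0.2216  0.0061]
s tube [0.6158 0.1923 0.0828]
s board [0.5154 0.1932 0.0222]
```

View pics/crop.png

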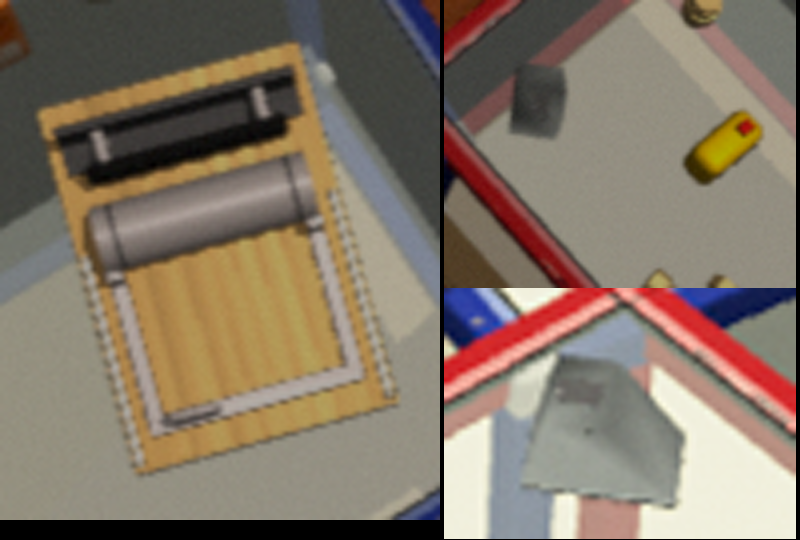

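The crops confirm both. The chock's flat top is dark grey at top-view pixel (399,213). The ramp has the stop frame with its tab at about (258,243), and the steel tube is leaning on the posts. Moving to look down on the ramp.

The rows are not in the units I measure in: shifts go in shares of 0.8 m and turns go in shares of 4 rad. I convert before sending: -0.19 m / 0.8 = -0.2375, -0.15 m / 0.8 = -0.1875.

```bash
echo '[[-0.0438, -0.0313, -0.0063, 0, 0, 0], [-0.0875, -0.0625, -0.0125, 0, 0, 0], [-0.1375, -0.0938, -0.0188, 0, 0, 0], [-0.1875, -0.125, -0.025, 0, 0, 0], [-0.2375, -0.1625, -0.0375, 0, 0, 0]]' > next.json && python3 -m pendant next.json && echo '[[-0.0438, -0.0313, 0, 0, 0, 0], [-0.0938, -0.0625, 0, 0, 0, 0], [-0.1438, -0.1, 0, 0, 0, 0], [-0.1938, -0.1375, 0, 0, 0, 0], [-0.2438, -0.175, 0, 0, 0, 0]]' > next.json && python3 -m pendant next.json && echo '[[0, 0, 0, 0, 0, 0], [0, 0, 0, 0, 0, 0]]' > next.json && python3 -m pendant next.json && python3 - <<'E'
from h import *
im,d,ci=shot('wrist','w1.png')
c=-ci['R'].T@ci['t']; print(c,ci['R'],(d>0).mean())
E
```

```text
clock: 0.6
tcp_pos: [0.404, 0.4113, 0.333]
orientation: [-0.685, -3.065, 0.002]
contact_force: [0.4, -0.2, 1.0]
grip_width: 0.0853
gripper_force: 0.0
clock: 1.1
tcp_pos: [0.5208, 0.2014, 0.3335]
orientation: [-0.685, -3.066, 0.0]
contact_force: [0.5, -0.4, -0.1]
grip_width: 0.0856
gripper_force: 0.0
clock: 1.3
tcp_pos: [0.5207, 0.2019, 0.3334]
orientation: [-0.69, -3.064, 0.001]
contact_force: [-0.6, 1.4, 0.7]
grip_width: 0.0854
gripper_force: 0.0
[0.45035577 0.23575029 0.40250607] [[ 4.28278099e-01  9.03646951e-01  2.39945629e-04]
 [ 8.60783868e-01 -4.08044175e-01  3.04222095e-01]
 [ 2.75007277e-01 -1.30085119e-01 -9.52601102e-01]] 0.9963639322916666
```

View pics/w1.png

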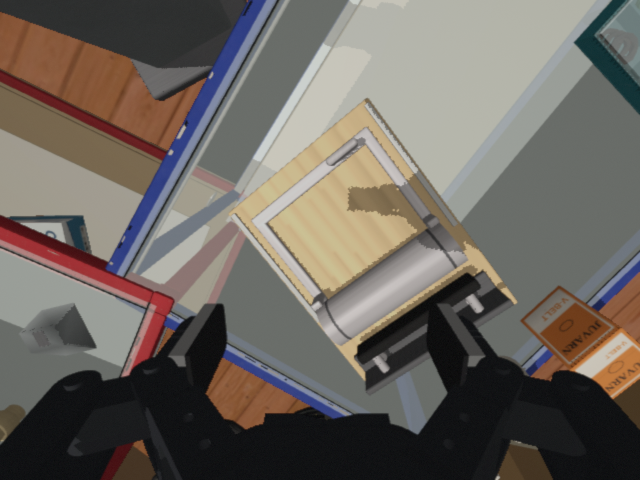

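The wrist view shows the tube at (390,285), the tab at (345,152), the buffer at (420,330) and the chock at (60,330). Next I fit the ramp and tube, and go over the chock.

In the tool's units: -0.213 m / 0.8 = -0.2663, -0.17 m / 0.8 = -0.2125.

```bash
echo '[[-0.02, -0.0525, 0, 0, 0, 0], [-0.04, -0.1063, 0, 0, 0, 0], [-0.06, -0.16, 0.0125, 0, 0, 0], [-0.08, -0.2125, 0.0188, 0, 0, 0], [-0.1, -0.2663, 0.025, 0, 0, 0]]' > next.json && python3 -m pendant next.json | grep tcp && echo '[[-0.02, -0.0525, 0, 0, 0, 0], [-0.04, -0.1063, 0, 0, 0, 0], [-0.06, -0.16, 0.0125, 0, 0, 0], [-0.06, -0.16, 0.0125, 0, 0, 0]]' > next.json && python3 -m pendant next.json | grep tcp && python3 - <<'E'
from h import *
np.set_printoptions(precision=4,suppress=True)
im,d,ci=shot('wrist','w2.png')
for f,bx,tq in [('w1.png',[(270,215),(335,180),(420,235),(330,285)],[(325,305),(425,235),(465,262),(360,340)]),('top0.png',[(242,212),(288,200),(297,225),(252,235)],[(230,190),(287,177),(292,195),(236,210)])]:
    im,d,K,R,t=load(f); X=cloud(d,K,R,t)
    m=np.zeros(d.shape,np.uint8); cv2.fillPoly(m,[np.array(bx)],1); P=X[(m>0)&(d>0)]
    P=P[np.abs(P[:,2]-np.median(P[:,2]))<.04]
    for _ in range(4):
        c=P.mean(0); n=np.linalg.svd(P-c,full_matrices=False)[2][2]; n*=np.sign(n[2]); e=(P-c)@n; P=P[np.abs(e)<max(.002,2*e.std())]
    up=-n+n[2]*0; up=np.array([-n[0],-n[1]]); up/=np.linalg.norm(up)
    print(f,'board',c,n,'tilt',np.degrees(np.arccos(n[2])),'updir az',np.degrees(np.arctan2(up[1],up[0])),'sd',e.std())
    m[:]=0; cv2.fillPoly(m,[np.array(tq)],1); T=X[(m>0)&(d>0)]; h=(T-c)@n; T=T[(h>.036)&(h<.056)]; h=(T-c)@n
    # axis dir
    q=T-T.mean(0); a=np.linalg.svd(q,full_matrices=False)[2][0]; a*=np.sign(a[1])
    b=np.cross(a,n); b/=np.linalg.norm(b); nn=np.cross(b,a)  # b across ~ uphill
    # circle fit
    u=q@b; v=q@nn; A=np.c_[2*u,2*v,np.ones(len(u))]; s=np.linalg.lstsq(A,u*u+v*v,rcond=None)[0]
    rad=np.sqrt(s[2]+s[0]**2+s[1]**2)
    from scipy.optimize import least_squares
    s2=least_squares(lambda p:np.hypot(u-p[0],v-p[1])-.025,[0,-.02],loss='soft_l1',f_scale=.001).x
    al=q@a; ctr=T.mean(0)+s2[0]*b+s2[1]*nn+a*(np.percentile(al,1)+np.percentile(al,99))/2
    print('tube',len(T),'axis',a,'az x',np.degrees(np.arctan2(-a[0],a[1])),'rad',rad,'ctr',ctr,'len',np.ptp(np.percentile(al,[1,99])),'h over board',(ctr-c)@n)
E
```

```text
tcp_pos: [0.5016, -0.0228, 0.3134]
tcp_pos: [0.4893, -0.1643, 0.303]
w1.png board [0.5563 0.2037 0.0277] [-0.1348 -0.0327  0.9903] tilt 7.975303232866847 updir az 13.63472661259477 sd 0.0007502420133625783
tube 5340 axis [-0.1997  0.9798  0.0097] az x 11.519146203007226 rad 0.02402601980841487 ctr [0.6211 0.2332 0.0627] len 0.13001908272936824 h over board 0.02492241845423923
top0.png board [0.5531 0.2084 0.029 ] [-0.1265 -0.0257  0.9916] tilt 7.418395777953095 updir az 11.467494094608135 sd 0.0029632635495293
tube 854 axis [-0.2263  0.974  -0.0015] az x 13.081590492823224 rad 0.018721636260305256 ctr [0.6203 0.2279 0.0641] len 0.1570571867433994 h over board 0.02573616249594375
```

View pics/w2.png

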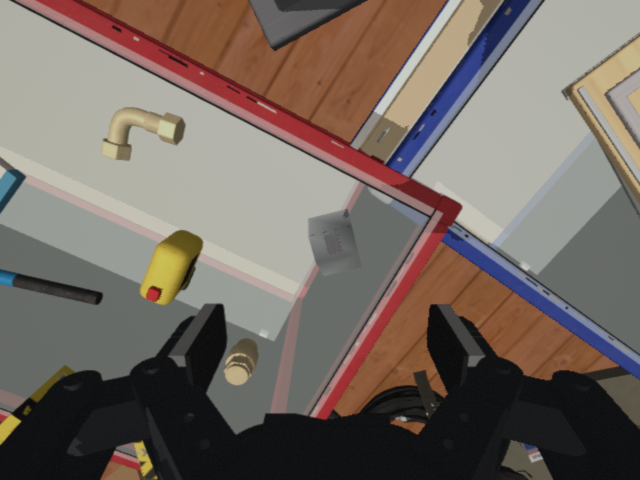

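The wrist view shows the chock at (335,243), with its dark flat top around (340,243). The tape measure is at (172,268) and the coupler at (240,362), both clear of it. Next I fit the chock's pose.

```bash
python3 - <<'E'
from h import *
np.set_printoptions(precision=4,suppress=True)
im,d,K,R,t=load('w2.png'); X=cloud(d,K,R,t)
g=X[215:265,375:385].reshape(-1,3); print('counter z',np.median(X[180:200,280:300,2]),np.median(X[265:280,300:310,2]))
S=X[195:290,290:375].reshape(-1,3); S=S[(S[:,2]>.009)&(S[:,2]<.06)]
print(len(S),np.percentile(S[:,2],[50,90,99]))
c0=np.median(S,0); S=S[np.hypot(*(S-c0)[:,:2].T)<.06]
rc=cv2.minAreaRect((S[:,:2]*1000).astype(np.float32)); print('rect',rc)
ztop=np.percentile(S[:,2],98); T=S[S[:,2]>ztop-.005]; print('ztop',ztop,'top rect',cv2.minAreaRect((T[:,:2]*1000).astype(np.float32)),T.mean(0))
L=S[(S[:,2]<.040)&(S[:,2]>.012)]; A=np.c_[L[:,:2],np.ones(len(L))]
for _ in range(5):
    co=np.linalg.lstsq(A,L[:,2],rcond=None)[0]; e=np.abs(A@co-L[:,2]); k=e<max(.002,1.5*np.median(e)); A=A[k];L=L[k]
print('face n',len(L),'slope',np.degrees(np.arctan(np.hypot(*co[:2]))),'toe az',np.degrees(np.arctan2(-co[1],-co[0])))
# tube ends in w1
im,d,K,R,t=load('w1.png'); X=cloud(d,K,R,t).reshape(-1,3)
c=np.array([.5563,.2037,.0277]);n=np.array([-.1348,-.0327,.9903])
for az in [11.5,12.5,13.5,14.5]:
    a=np.array([-np.sin(np.radians(az)),np.cos(np.radians(az)),0]); b=np.cross(a,n)
    q=X-[.621,.23,.063]; al=q@a; ac=q@b; h=(X-c)@n
    k=(np.abs(al)<.12)&(np.abs(ac)<.02)&(h>.03)&(h<.056); print(az,'ends',np.percentile(al[k],[.5,99.5]), end=' ')
    from scipy.optimize import least_squares
    for s in (-1,0,1):
        kk=k&(np.abs(al-.05*s)<.02); p=least_squares(lambda p:np.hypot(ac[kk]-p[0],h[kk]-p[1])-.025,[0,.025],loss='soft_l1',f_scale=.001).x; print(kk.sum(),p,end=' ')
    print()
k=(np.abs(h-.022)<.022)
b=np.cross(a,n)
# tab: high points low on ramp
az=13.5; a=np.array([-np.sin(np.radians(az)),np.cos(np.radians(az)),0]); b=np.cross(a,n); q=X-[.621,.23,.063]; al=q@a; ac=q@b
k=(np.abs(al)<.1)&(ac>-.18)&(ac<-.09)&(h>.03)&(h<.06); print('tab',k.sum(),np.median(al[k]),np.ptp(np.percentile(al[k],[2,98])),np.percentile(ac[k],[5,50,95]),np.percentile(h[k],98))
k=(np.abs(al)<.11)&(ac>.03)&(ac<.09)&(h>.015)&(h<.05); print('buffer',np.percentile(ac[k],[1,3,10]),np.percentile(al[k],[1,99]))
k=(np.abs(h)<.004)&(np.abs(ac+.08)<.07)&(np.abs(al)<.13); print('board y extent',np.percentile(al[k],[.5,99.5]))
E
```

```text
counter z 0.0038492913823312148 0.0038263654947649725
2506 [0.0441 0.0466 0.0475]
rect ((531.251220703125, -173.62945556640625), (44.039390563964844, 68.0023193359375), 78.79613494873047)
ztop 0.0472535988293355 top rect ((521.5155029296875, -171.65960693359375), (43.91207504272461, 32.93626403808594), 78.75688934326172) [ 0.5202 -0.1713  0.0458]
face n 235 slope 3.2320825037343535 toe az -20.468877151201337
11.5 ends [-0.0817  0.0768] 1444 [0.0022 0.025 ] 1519 [0.0008 0.025 ] 1599 [-0.0006  0.025 ] 
12.5 ends [-0.0815  0.0769] 1413 [0.0013 0.025 ] 1518 [0.0008 0.025 ] 1633 [0.0002 0.025 ] 
13.5 ends [-0.0814  0.077 ] 1391 [0.0005 0.025 ] 1513 [0.0008 0.025 ] 1663 [0.0011 0.025 ] 
14.5 ends [-0.0813  0.0772] 1353 [-0.0004  0.025 ] 1523 [0.0008 0.025 ] 1687 [0.002 0.025] 
tab 338 0.04393209910806229 0.03321374140470076 [-0.1419 -0.1379 -0.1345] 0.04623726572255297
buffer [0.0409 0.0411 0.0414] [-0.0887  0.0843]
board y extent [-0.099   0.0974]
```

In the tool's units: 0.14 m / 0.8 = 0.175, -0.031 m / 0.8 = -0.0388, -0.245 rad / 4 = -0.0613.

```bash
echo '[[-0.0125, 0.0025, 0.05, 0, 0, -0.02], [-0.025, 0.005, 0.1, 0, 0, -0.04], [-0.0388, 0.0088, 0.15, 0, 0, -0.0613], [-0.0388, 0.0088, 0.175, 0, 0, -0.0613], [-0.0388, 0.0088, 0.175, 0, 0, -0.0613]]' > next.json && python3 -m pendant next.json && python3 - <<'E'
from h import *
np.set_printoptions(precision=4,suppress=True)
im,d,K,R,t=load('w2.png'); X=cloud(d,K,R,t)
for u,v in [(410,185),(445,212),(400,278),(350,150)]: print(X[v-3:v+4,u-3:u+4].reshape(-1,3).max(0),X[v,u])
o=r.get_obs(); M=Rot.from_rotvec(o['orientation']).as_matrix(); print(o['tcp_pos'],M)
print('d tool',M.T@(np.array([.5200,-.1713,.084])-o['tcp_pos']),'yaw y',np.degrees(np.arctan2(M[1,1],M[0,1])),o['joints'])
E
```

```text
clock: 2.8
tcp_pos: [0.521, -0.163, 0.1606]
orientation: [-0.298, -3.121, -0.003]
contact_force: [-0.4, 0.1, 0.2]
grip_width: 0.0852
gripper_force: 0.0
[ 0.5125 -0.071   0.3721] [ 0.5087 -0.0751  0.0025]
[ 0.5565 -0.0475  0.0055] [ 0.5523 -0.0516  0.0031]
[ 0.6087 -0.1202  0.0052] [ 0.603  -0.1247  0.0047]
[ 0.4954 -0.0851  0.3721] [ 0.4483 -0.1177  0.0039]
[ 0.521  -0.163   0.1606] [[-0.9819  0.1895 -0.0063]
 [ 0.1895  0.9819  0.0023]
 [ 0.0066  0.0011 -1.    ]]
d tool [-0.0011 -0.0084  0.0766] yaw y 79.07838948156399 [-0.0561  0.469   0.3118  1.9983 -0.2152  0.7122  1.769 ]
```

In the tool's units: 0.077 m / 0.8 = 0.0963, 0.065 m / 0.8 = 0.0813.

```bash
echo '[[-0.0013, -0.01, 0.0375, 0, 0, 0], [-0.0013, -0.01, 0.0813, 0, 0, 0], [-0.0013, -0.01, 0.0963, 0, 0, 0], [-0.0013, -0.01, 0.0963, 0, 0, 0]]' > next.json && python3 -m pendant next.json && python3 - <<'E'
from h import *
o=r.get_obs(); M=Rot.from_rotvec(o['orientation']).as_matrix(); print(o['tcp_pos'],'d tool',M.T@(np.array([.5200,-.1713,.083])-o['tcp_pos']))
E
```

```text
clock: 3.2
tcp_pos: [0.5213, -0.173, 0.0863]
orientation: [-0.303, -3.125, -0.002]
contact_force: [0.4, 0.5, 0.7]
grip_width: 0.0851
gripper_force: 0.0
[ 0.52127754 -0.17303415  0.08631594] d tool [0.00157926 0.00145411 0.0033206 ]
```

In the tool's units: 0.002 m / 0.8 = 0.0025, 0.001 m / 0.8 = 0.0013.

```bash
echo '[[0.0013, 0.0013, 0.0025, 0, 0, 0], [0.0013, 0.0013, 0.0025, 0, 0, 0], [0.0013, 0.0013, 0.0025, 0, 0, 0], [0.0013, 0.0013, 0.0025, 0, 0, 0]]' > next.json && python3 -m pendant next.json 0.03 60 && echo '[[0, 0, 0, 0, 0, 0], [0, 0, 0, 0, 0, 0], [0, 0, 0, 0, 0, 0], [0, 0, 0, 0, 0, 0]]' > next.json && python3 -m pendant next.json && echo '[[0, 0, -0.0375, 0, 0, 0], [0, 0, -0.0875, 0, 0, 0], [0, 0, -0.15, 0, 0, 0], [0, 0, -0.15, 0, 0, 0], [0, 0, -0.15, 0, 0, 0]]' > next.json && python3 -m pendant next.json
```

```text
clock: 3.6
tcp_pos: [0.5215, -0.1733, 0.0862]
orientation: [0.305, 3.125, 0.001]
contact_force: [-0.9, 1.2, 5.9]
grip_width: 0.0432
gripper_force: 62.0
clock: 4.0
tcp_pos: [0.5215, -0.1733, 0.0862]
orientation: [0.305, 3.125, 0.001]
contact_force: [-1.5, 1.6, 6.3]
grip_width: 0.0433
gripper_force: 62.0
clock: 4.5
tcp_pos: [0.5209, -0.1733, 0.2058]
orientation: [0.305, 3.124, 0.001]
contact_force: [-1.0, -0.1, -4.6]
grip_width: 0.0433
gripper_force: 63.2
```

```bash
cat >> h.py <<'E'
np.set_printoptions(precision=4,suppress=True)
AZ,TI=np.radians(13.2),np.radians(8)
Y=np.array([-np.sin(AZ),np.cos(AZ),0]); U=np.array([np.cos(AZ)*np.cos(TI),np.sin(AZ)*np.cos(TI),np.sin(TI)]); N=np.cross(U,Y)
TUBE=np.array([.6223,.2279,.0632])
B=np.c_[U,Y,N]
# grasp: chock frame = B when tool x=-U, z=-N
Mg=Rot.from_rotvec([.305,3.125,.001]).as_matrix(); ca=np.radians(-11.15)
C=np.array([[np.cos(ca),-np.sin(ca),0],[np.sin(ca),np.cos(ca),0],[0,0,1]])
MT=B@C.T@Mg
def go(p,M=MT):
    o=r.get_obs(); m=Rot.from_rotvec(o['orientation']).as_matrix()
    print('tcp',o['tcp_pos'],'shift',m.T@(p-o['tcp_pos']),'rot',Rot.from_matrix(m.T@M).as_rotvec(),'F',o['contact_force'],'t',o['clock'])
def tcp_for(s,h,x=-.0101,y=0):  # chock origin s along slope from tube axis start, h above board
    return TUBE-.025*N+s*U+h*N+y*Y+x*U+.082*N
def st():
    o=r.get_obs(); q=B.T@(o['tcp_pos']-tcp_for(-.048,0)); f=B.T@o['contact_force']
    m=Rot.from_rotvec(o['orientation']).as_matrix()
    print('t',o['clock'],'chock rel touch UYN mm',q*1e3,'F UYN',f,'rot err',Rot.from_matrix(m.T@MT).as_rotvec(),'grip',o['grip_width'],o['gripper_force'])
E
python3 -c "
from h import *
go(tcp_for(-.068,.06)); print(r.get_obs()['joints'])"
```

```text
tcp [ 0.5209 -0.1733  0.2058] shift [0.0635 0.3746 0.0377] rot [-0.0308 -0.1364 -0.4245] F [-0.973  -0.1077 -4.6346] t 4.5
[-0.0691  0.4031  0.348   1.9698 -0.1891  0.7971  1.7616]
```

In the tool's units: 0.212 m / 0.8 = 0.265, 0.17 m / 0.8 = 0.2125, -0.25 rad / 4 = -0.0625.

```bash
echo '[[0.0088, 0.0525, 0, 0, 0, -0.0125], [0.0175, 0.1063, 0, 0, 0, -0.025], [0.0263, 0.16, 0, 0, -0.0075, -0.0375], [0.035, 0.2125, 0, -0.0025, -0.0125, -0.05], [0.045, 0.265, 0, -0.0025, -0.015, -0.0625]]' > next.json && python3 -m pendant next.json | grep tcp && python3 -c "
from h import *
go(tcp_for(-.068,.06))"
```

```text
tcp_pos: [0.5245, 0.043, 0.2027]
tcp [0.5245 0.043  0.2027] shift [-0.014   0.1628  0.0357] rot [-0.0159 -0.0838 -0.1727] F [ 0.6768 -0.1424 -4.1603] t 5.0
```

In the tool's units: 0.163 m / 0.8 = 0.2038, 0.128 m / 0.8 = 0.16, -0.173 rad / 4 = -0.0433.

```bash
echo '[[-0.0038, 0.0525, 0.01, -0.001, -0.005, -0.0113], [-0.0088, 0.1063, 0.02, -0.002, -0.01, -0.0225], [-0.0125, 0.16, 0.0313, -0.003, -0.015, -0.0325], [-0.0175, 0.2038, 0.045, -0.004, -0.021, -0.0433], [-0.0175, 0.2038, 0.045, -0.004, -0.021, -0.0433]]' > next.json && python3 -m pendant next.json | grep tcp && echo '[[0, 0, 0, 0, 0, 0], [0, 0, 0, 0, 0, 0]]' > next.json && python3 -m pendant next.json | grep force && python3 -c "
from h import *
st(); go(tcp_for(-.068,.015))
im,d,ci=shot('wrist','w3.png')"
```

```text
tcp_pos: [0.5303, 0.2115, 0.1666]
contact_force: [0.8, -0.2, -3.8]
gripper_force: 63.2
t 5.7 chock rel touch UYN mm [-19.0375  -3.2097  60.437 ] F UYN [ 0.2049 -0.4088 -3.9055] rot err [-0.002   0.0008 -0.0031] grip 0.04313212364883382 63.16201686859131
tcp [0.5328 0.2036 0.1688] shift [0.0011 0.0033 0.0454] rot [-0.002   0.0008 -0.0031] F [ 0.8201 -0.2276 -3.839 ] t 5.7
```

View pics/w3.png

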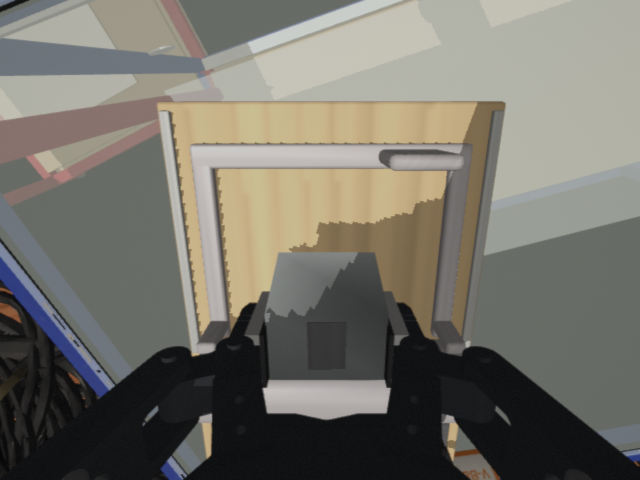

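The wrist view shows the chock held square, with its back face at (326,315). It is centred between the frame bars, the tab is at (425,160), and the toe points to the tube at (326,400). Lowering.

In the tool's units: 0.051 m / 0.8 = 0.0638, 0.04 m / 0.8 = 0.05.

```bash
echo '[[0, 0.0038, 0.025, 0, 0, 0], [0.0013, 0.0038, 0.05, 0, 0, 0], [0.0013, 0.0038, 0.0638, 0, 0, 0], [0.0013, 0.0038, 0.0638, 0, 0, 0], [0.0013, 0.0038, 0.0638, 0, 0, 0]]' > next.json && python3 -m pendant next.json | grep tcp && python3 -c "
from h import *
st()"; echo '[[0, 0, 0.0025, 0, 0, 0], [0, 0, 0.005, 0, 0, 0], [0, 0, 0.0075, 0, 0, 0]]' > next.json && python3 -m pendant next.json | grep tcp && python3 -c "
from h import *
st()"
```

```text
tcp_pos: [0.5393, 0.209, 0.1197]
t 6.25 chock rel touch UYN mm [-18.297    0.5809  10.8106] F UYN [-1.5978  0.3237 -3.6349] rot err [-0.0008  0.0039 -0.0027] grip 0.043451087397456185 63.22485566139221
tcp_pos: [0.5401, 0.21, 0.1139]
t 6.55 chock rel touch UYN mm [-18.1163   1.3792   4.9131] F UYN [ 0.097  -0.462  -4.4085] rot err [-0.0001  0.0048 -0.0015] grip 0.04311265270480623 63.22608947753906
```

In the tool's units: 0.003 m / 0.8 = 0.0038, 0.002 m / 0.8 = 0.0025.

```bash
for i in 1 ; do echo '[[0, 0, 0.0013, 0, 0, 0], [0, 0, 0.0025, 0, 0, 0], [0, 0, 0.0038, 0, 0, 0], [0, 0, 0.0038, 0, 0, 0]]' > next.json && python3 -m pendant next.json | grep contact; python3 -c "
from h import *
st()"; echo '[[0, 0, 0.0013, 0, 0, 0], [0, 0, 0.0013, 0, 0, 0]]' > next.json && python3 -m pendant next.json | grep contact;python3 -c "
from h import *
st()"; echo '[[0, 0, 0.0013, 0, 0, 0], [0, 0, 0.0013, 0, 0, 0]]' > next.json && python3 -m pendant next.json | grep contact;python3 -c "
from h import *
st()"; done
```

```text
contact_force: [-0.5, 0.4, -4.9]
t 6.95 chock rel touch UYN mm [-18.5189   1.3488   1.3864] F UYN [-1.1031  0.5355 -4.7655] rot err [-0.0004  0.0036 -0.0014] grip 0.04322287546184015 63.22599649429321
contact_force: [-0.6, -0.3, -3.9]
t 7.15 chock rel touch UYN mm [-18.511    1.3411   0.4327] F UYN [-1.1438 -0.1437 -3.7284] rot err [-0.0004  0.0036 -0.0014] grip 0.043360865866106865 63.22564244270325
contact_force: [-1.7, -0.3, 2.6]
t 7.35 chock rel touch UYN mm [-18.3168   1.3035  -0.0425] F UYN [-1.3952  0.0732  2.7904] rot err [-0.0003  0.0039 -0.0016] grip 0.04345560841766812 64.16436553001404
```

In the tool's units: -0.015 m / 0.8 = -0.0188, -0.0005 m / 0.8 = -0.0006.

```bash
echo '[[-0.0038, 0, -0.0006, 0, 0, 0], [-0.0075, 0, -0.0006, 0, 0, 0], [-0.0125, 0, -0.0006, 0, 0, 0], [-0.0175, 0, -0.0006, 0, 0, 0], [-0.0188, 0, -0.0006, 0, 0, 0]]' > next.json && python3 -m pendant next.json | grep contact; python3 -c "
from h import *
st()"; echo '[[-0.0013, 0, 0, 0, 0, 0], [-0.0025, 0, 0, 0, 0, 0], [-0.0038, 0, 0, 0, 0, 0], [-0.005, 0, 0, 0, 0, 0]]' > next.json && python3 -m pendant next.json | grep contact;python3 -c "
from h import *
st()"
```

```text
contact_force: [0.7, -0.1, -3.6]
t 7.85 chock rel touch UYN mm [-2.4776  1.3237  0.0787] F UYN [ 0.1456 -0.216  -3.658 ] rot err [-0.0003  0.0052 -0.0015] grip 0.043250487859502536 63.57744097709656
contact_force: [-10.8, -2.0, 5.7]
t 8.25 chock rel touch UYN mm [-1.5857  1.3447 -0.0502] F UYN [-10.0713   0.5543   7.1398] rot err [-0.0007 -0.001  -0.0012] grip 0.04266489271364397 64.60293173789978
```

The N force rises with the push, so the toe is digging in and the sole friction is jamming while the chock is held. I'll release it on the board and push from behind with closed fingers, which also gives a clean force reading.

In the tool's units: 0.003 m / 0.8 = 0.0038, -0.0003 m / 0.8 = -0.0004.

```bash
echo '[[0.0038, 0, 0, 0, 0, 0], [0.0038, 0, -0.0004, 0, 0, 0], [0.0038, 0, -0.0004, 0, 0, 0]]' > next.json && python3 -m pendant next.json | grep contact; python3 -c "
from h import *
st()"; echo '[[0, 0, 0, 0, 0, 0], [0, 0, 0, 0, 0, 0], [0, 0, 0, 0, 0, 0], [0, 0, 0, 0, 0, 0]]' > next.json && python3 -m pendant next.json 0.085 | grep -E 'contact|width';python3 -c "
from h import *
st()"
```

```text
contact_force: [-0.1, -0.6, -4.4]
t 8.55 chock rel touch UYN mm [-2.3442  1.2787  0.3505] F UYN [-0.841  -0.5399 -4.3067] rot err [-0.0005  0.004  -0.0015] grip 0.04301359775087246 63.3780562877655
contact_force: [-0.4, 0.0, -0.2]
grip_width: 0.0854
t 8.95 chock rel touch UYN mm [-1.889   1.329   0.7288] F UYN [-0.3691  0.1126 -0.1227] rot err [-0.0002  0.0049 -0.0016] grip 0.08541529249585078 0.0
```

In the tool's units: -0.065 m / 0.8 = -0.0813, -0.06 m / 0.8 = -0.075.

```bash
echo '[[0, 0, -0.0375, 0, 0, 0], [0, 0, -0.075, 0, 0, 0], [0.0313, 0, -0.0813, 0, 0, 0], [0.0625, 0, -0.0813, 0, 0, 0], [0.0675, 0, -0.0813, 0, 0, 0]]' > next.json && python3 -m pendant next.json 0.085 | grep tcp;echo '[[0, 0, 0, 0, 0, 0], [0, 0, 0, 0, 0, 0], [0, 0, 0, 0, 0, 0], [0, 0, 0, 0, 0, 0], [0, 0, 0, 0, 0, 0]]' > next.json && python3 -m pendant next.json 0 | grep width;python3 -c "
from h import *
st()
im,d,ci=shot('wrist','w4.png')"
```

```text
tcp_pos: [0.492, 0.1986, 0.1679]
grip_width: 0.0119
t 9.95 chock rel touch UYN mm [-56.3655   1.3065  64.9916] F UYN [0.1149 0.0841 0.7443] rot err [-0.0005  0.004  -0.0017] grip 0.01185584763751642 0.0
```

View pics/w4.png

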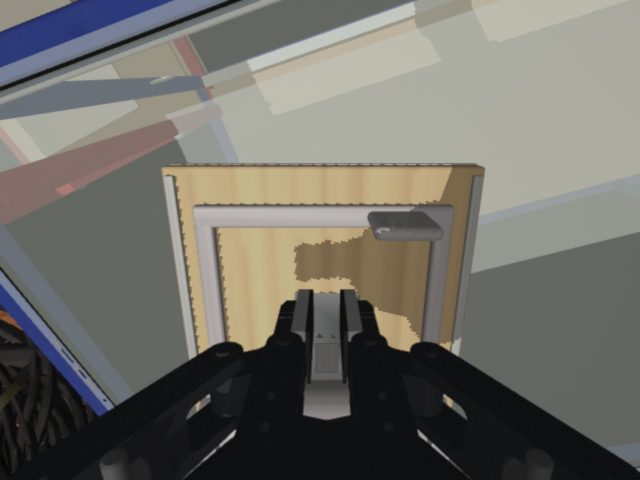

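The view shows the chock at (328,340) behind the fingers, standing square on the board, and the tab at (405,225). Descending behind the chock.

In the tool's units: 0.062 m / 0.8 = 0.0775, 0.045 m / 0.8 = 0.0563.

```bash
echo '[[0, -0.0013, 0.025, 0, 0, 0], [0, -0.0013, 0.0563, 0, 0, 0], [0, -0.0013, 0.0775, 0, 0, 0], [0, -0.0013, 0.0775, 0, 0, 0], [0, -0.0013, 0.0775, 0, 0, 0]]' > next.json && python3 -m pendant next.json 0 | grep -E 'width|contact';python3 -c "
from h import *
st()"; echo '[[-0.005, 0, 0, 0, 0, 0], [-0.01, 0, 0, 0, 0, 0], [-0.015, 0, 0, 0, 0, 0], [-0.0175, 0, 0, 0, 0, 0]]' > next.json && python3 -m pendant next.json | grep -E 'contact';python3 -c "
from h import *
st()"; echo '[[-0.0013, 0, 0, 0, 0, 0], [-0.0025, 0, 0, 0, 0, 0], [-0.0038, 0, 0, 0, 0, 0], [-0.005, 0, 0, 0, 0, 0]]' > next.json && python3 -m pendant next.json | grep -E 'contact';python3 -c "
from h import *
st()"
```

```text
contact_force: [-0.4, 0.1, 0.9]
grip_width: -0.0003
t 10.5 chock rel touch UYN mm [-56.4382   0.2465   3.139 ] F UYN [-0.1974  0.1775  0.9191] rot err [-0.0007  0.0032 -0.0016] grip -0.0002750288929767945 0.0
contact_force: [0.0, 0.3, -0.3]
t 10.9 chock rel touch UYN mm [-41.4528   0.4464   3.7587] F UYN [ 0.0456  0.2495 -0.2864] rot err [-0.      0.0053 -0.0016] grip 0.00018350952361636806 0.0
contact_force: [0.4, 0.6, -0.2]
t 11.3 chock rel touch UYN mm [-38.5436   0.3366   3.1628] F UYN [ 0.5328  0.463  -0.2375] rot err [-0.0005  0.0035 -0.0015] grip -0.00013196646958032432 0.0
```

In the tool's units: -0.005 m / 0.8 = -0.0063, -0.004 m / 0.8 = -0.005.

```bash
echo '[[-0.0013, 0, 0, 0, 0, 0], [-0.0025, 0, 0, 0, 0, 0], [-0.0038, 0, 0, 0, 0, 0], [-0.005, 0, 0, 0, 0, 0], [-0.0063, 0, 0, 0, 0, 0]]' > next.json && python3 -m pendant next.json | grep -E 'contact';python3 -c "
from h import *
st()"; echo '[[-0.0013, 0, 0, 0, 0, 0], [-0.0025, 0, 0, 0, 0, 0], [-0.0038, 0, 0, 0, 0, 0]]' > next.json && python3 -m pendant next.json | grep -E 'contact';python3 -c "
from h import *
st()"
```

```text
contact_force: [-4.6, -0.3, 4.4]
t 11.8 chock rel touch UYN mm [-34.6403   0.3411   3.0275] F UYN [-3.8755  0.7107  4.9761] rot err [-0.0007  0.001  -0.0013] grip -0.00011773569661699319 3.197644203901291
contact_force: [-14.6, -2.9, 11.6]
t 12.1 chock rel touch UYN mm [-34.0541   0.3574   2.9247] F UYN [-13.1227   0.4864  13.5866] rot err [-0.0011 -0.0042 -0.0009] grip 0.0002349844122128103 7.595064081251621
```

The tool is pressing the chock down (N +13), which jams the sole. I'll ease the tool upwards while pushing.

The rows are not in the units I measure in: shifts go in shares of 0.8 m and turns go in shares of 4 rad. I convert before sending: -0.001 m / 0.8 = -0.0013.

```bash
echo '[[0, 0, -0.0013, 0, 0, 0], [0, 0, -0.0013, 0, 0, 0]]' > next.json && python3 -m pendant next.json | grep -E 'contact';python3 -c "
from h import *
st()"; echo '[[0, 0, -0.0013, 0, 0, 0], [0, 0, -0.0013, 0, 0, 0]]' > next.json && python3 -m pendant next.json | grep -E 'contact';python3 -c "
from h import *
st()"
```

```text
contact_force: [-3.6, -1.5, -1.8]
t 12.3 chock rel touch UYN mm [-32.1666   0.2158   3.7505] F UYN [-4.0758 -0.6205 -1.2233] rot err [-0.0009  0.0004 -0.0012] grip -2.3444536048704914e-05 1.912321038544178
contact_force: [-3.6, -1.6, -1.8]
t 12.5 chock rel touch UYN mm [-31.0251   0.2251   5.0278] F UYN [-4.0833 -0.7049 -1.2126] rot err [-0.0007  0.0025 -0.0014] grip -6.249404258467429e-05 1.9443226978182793
```

In the tool's units: -0.004 m / 0.8 = -0.005, -0.003 m / 0.8 = -0.0038.

```bash
echo '[[-0.0013, 0, -0.0004, 0, 0, 0], [-0.0025, 0, -0.0008, 0, 0, 0], [-0.0038, 0, -0.0011, 0, 0, 0], [-0.005, 0, -0.0015, 0, 0, 0]]' > next.json && python3 -m pendant next.json | grep -E 'contact';python3 -c "
from h import *
st()"; echo '[[-0.0013, 0, -0.0004, 0, 0, 0], [-0.0025, 0, -0.0008, 0, 0, 0], [-0.0038, 0, -0.0011, 0, 0, 0], [-0.005, 0, -0.0015, 0, 0, 0]]' > next.json && python3 -m pendant next.json | grep -E 'contact';python3 -c "
from h import *
st()"
```

```text
contact_force: [-3.9, -1.0, -2.0]
t 12.9 chock rel touch UYN mm [-26.3245   0.3043   6.473 ] F UYN [-4.2432 -0.0433 -1.4598] rot err [-0.0005  0.0038 -0.0016] grip -0.00017549355848183818 1.7064181622117758
contact_force: [-2.8, -1.3, -1.3]
t 13.3 chock rel touch UYN mm [-22.3888   0.3758   7.744 ] F UYN [-3.2105 -0.5888 -0.834 ] rot err [-0.0003  0.0039 -0.0014] grip -5.822017517987069e-06 1.7079132702201605
```

In the tool's units: -0.0025 m / 0.8 = -0.0031, -0.002 m / 0.8 = -0.0025.

```bash
echo '[[-0.0013, 0, -0.0004, 0, 0, 0], [-0.0025, 0, -0.0008, 0, 0, 0], [-0.0031, 0, -0.0009, 0, 0, 0]]' > next.json && python3 -m pendant next.json | grep -E 'contact';python3 -c "
from h import *
st()"; echo '[[-0.0006, 0, -0.0001, 0, 0, 0], [-0.0013, 0, -0.0003, 0, 0, 0], [-0.0019, 0, -0.0004, 0, 0, 0], [-0.0025, 0, -0.0005, 0, 0, 0]]' > next.json && python3 -m pendant next.json | grep -E 'contact';python3 -c "
from h import *
st()"
```

```text
contact_force: [-4.8, -1.1, 1.4]
t 13.6 chock rel touch UYN mm [-19.6363   0.3592   8.6125] F UYN [-4.7139  0.0222  2.1134] rot err [-0.0003  0.0044 -0.0015] grip 0.00013101528256266438 2.776307947933674
contact_force: [-3.9, 0.1, -1.5]
t 14.0 chock rel touch UYN mm [-18.4451   0.351    8.75  ] F UYN [-3.8956  0.9753 -0.9324] rot err [-0.0004  0.0029 -0.0013] grip 0.00024244180174638497 1.9932083878666162
```

In the tool's units: -0.001 m / 0.8 = -0.0013, -0.0005 m / 0.8 = -0.0006.

```bash
echo '[[-0.0006, 0, -0.0003, 0, 0, 0], [-0.0013, 0, -0.0005, 0, 0, 0], [-0.0013, 0, -0.0005, 0, 0, 0]]' > next.json && python3 -m pendant next.json | grep -E 'contact';python3 -c "
from h import *
st()"; echo '[[-0.0006, 0, -0.0003, 0, 0, 0], [-0.0013, 0, -0.0005, 0, 0, 0], [-0.0013, 0, -0.0005, 0, 0, 0]]' > next.json && python3 -m pendant next.json | grep -E 'contact';python3 -c "
from h import *
st()"
```

```text
contact_force: [-5.3, -0.4, -1.9]
t 14.3 chock rel touch UYN mm [-17.0942   0.3174   9.1767] F UYN [-5.4391  0.8002 -1.1085] rot err [-0.0005  0.0035 -0.0015] grip -0.0003301784556651728 2.0672085508704185
contact_force: [-5.7, -0.5, -1.7]
t 14.6 chock rel touch UYN mm [-16.8104   0.31     9.3932] F UYN [-5.8278  0.7585 -0.9384] rot err [-0.0006  0.002  -0.0013] grip -7.070510729117651e-05 2.871652990579605
```

```bash
python3 - <<'E'
from h import *
im,d,ci=shot('top','top1.png'); 
def tub(f):
    im,d,K,R,t=load(f); X=cloud(d,K,R,t).reshape(-1,3)
    q=X-TUBE; u=q@U;y=q@Y;h=q@N
    for lo,hi in((-.075,-.05),(.05,.075)):
        k=(y>lo)&(y<hi)&(u>-.03)&(u<.06)&(h>.012)&(h<.03)
        print(f,lo,k.sum(),np.percentile(u[k],[2,50,98]))
tub('top0.png');tub('top1.png')
E
```

```text
top0.png -0.075 161 [-0.0237  0.0035  0.0517]
top0.png 0.05 161 [-0.0234  0.002   0.05  ]
top1.png -0.075 161 [-0.0076  0.0195  0.0507]
top1.png 0.05 91 [0.0042 0.033  0.0584]
```

The tube has moved about 16 mm up and is now on the buffer. Building the force up to about 12 N in small steps.

In the tool's units: -0.001 m / 0.8 = -0.0013, -0.0005 m / 0.8 = -0.0006.

```bash
for i in 1; do echo '[[-0.0006, 0, -0.0003, 0, 0, 0], [-0.0013, 0, -0.0005, 0, 0, 0], [-0.0013, 0, -0.0005, 0, 0, 0]]' > next.json && python3 -m pendant next.json | grep -E 'contact';python3 -c "
from h import *
st()"; echo '[[-0.0006, 0, -0.0003, 0, 0, 0], [-0.0013, 0, -0.0005, 0, 0, 0], [-0.0013, 0, -0.0005, 0, 0, 0]]' > next.json && python3 -m pendant next.json | grep -E 'contact';python3 -c "
from h import *
st()";done
```

```text
contact_force: [-6.8, -1.3, -1.2]
t 14.95 chock rel touch UYN mm [-16.442    0.2646   9.5911] F UYN [-7.0458  0.2454 -0.2465] rot err [-0.0008  0.0006 -0.0013] grip 0.0002604241802048959 3.4958237037062645
contact_force: [-8.6, -1.1, -1.3]
t 15.25 chock rel touch UYN mm [-16.0626   0.2843   9.8408] F UYN [-8.7583  0.9391 -0.1108] rot err [-0.0009 -0.0008 -0.0011] grip -2.3952316201891138e-05 4.122704062610865
```

In the tool's units: -0.001 m / 0.8 = -0.0013, -0.0005 m / 0.8 = -0.0006.

```bash
echo '[[-0.0006, 0, -0.0003, 0, 0, 0], [-0.0013, 0, -0.0005, 0, 0, 0], [-0.0013, 0, -0.0005, 0, 0, 0]]' > next.json && python3 -m pendant next.json | grep -E 'contact';python3 -c "
from h import *
st()"; echo '[[-0.0006, 0, -0.0003, 0, 0, 0], [-0.0013, 0, -0.0005, 0, 0, 0], [-0.0013, 0, -0.0005, 0, 0, 0]]' > next.json && python3 -m pendant next.json | grep -E 'contact';python3 -c "
from h import *
st()"
```

```text
contact_force: [-9.8, -2.4, -0.7]
t 15.55 chock rel touch UYN mm [-15.6745   0.2633  10.0773] F UYN [-10.1334  -0.0778   0.6879] rot err [-0.0011 -0.0021 -0.001 ] grip 3.0012220435551597e-05 4.750561136752367
contact_force: [-10.1, -2.0, -0.3]
t 15.85 chock rel touch UYN mm [-15.292    0.2423  10.308 ] F UYN [-10.211    0.3918   1.1278] rot err [-0.0013 -0.0034 -0.0009] grip 6.26885590635222e-05 5.379640907049179
```

In the tool's units: -0.0008 m / 0.8 = -0.001, -0.0005 m / 0.8 = -0.0006.

```bash
echo '[[-0.0006, 0, -0.0003, 0, 0, 0], [-0.001, 0, -0.0004, 0, 0, 0], [-0.001, 0, -0.0004, 0, 0, 0]]' > next.json && python3 -m pendant next.json | grep -E 'contact';python3 -c "
from h import *
st()"; echo '[[0, 0, 0, 0, 0, 0], [0, 0, 0, 0, 0, 0]]' > next.json && python3 -m pendant next.json | grep -E 'contact';python3 -c "
from h import *
st()"
```

```text
contact_force: [-11.8, -2.6, -0.2]
t 16.15 chock rel touch UYN mm [-15.0126   0.2303  10.4449] F UYN [-12.0233   0.1813   1.5021] rot err [-0.0014 -0.0045 -0.0009] grip 2.7999916887819116e-06 5.918869636952877
contact_force: [-10.8, -1.6, -0.6]
t 16.35 chock rel touch UYN mm [-15.0177   0.2608  10.4381] F UYN [-10.8271   0.9411   0.9377] rot err [-0.0014 -0.0045 -0.0008] grip -5.3582932971196186e-05 5.9083495661616325
```

In the tool's units: -0.0005 m / 0.8 = -0.0006, -0.0002 m / 0.8 = -0.0003.

```bash
echo '[[-0.0006, 0, -0.0003, 0, 0, 0], [-0.0006, 0, -0.0003, 0, 0, 0], [-0.0006, 0, -0.0003, 0, 0, 0]]' > next.json && python3 -m pendant next.json | grep -E 'contact';python3 -c "
from h import *
st()"; echo '[[0.0013, 0, 0.0005, 0, 0, 0], [0.0025, 0, 0.0009, 0, 0, 0], [0.005, 0, 0.0013, 0, 0, 0], [0.01, 0, 0.0013, 0, 0, 0], [0.0188, 0, 0.0013, 0, 0, 0]]' > next.json && python3 -m pendant next.json | grep -E 'contact';python3 -c "
from h import *
st()"; echo '[[0.025, 0, 0, 0, 0, 0], [0.0375, 0, -0.0375, 0, 0, 0], [0.0375, 0, -0.075, 0, 0, 0], [0.0375, 0, -0.1, 0, 0, 0], [0.0375, 0, -0.1, 0, 0, 0]]' > next.json && python3 -m pendant next.json|grep tcp;  python3 - <<'E'
from h import *
st()
im,d,ci=shot('top','top2.png'); shot('side','side2.png')
def tub(f):
    im,d,K,R,t=load(f); X=cloud(d,K,R,t).reshape(-1,3)
    q=X-TUBE; u=q@U;y=q@Y;h=q@N
    for lo,hi in((-.075,-.05),(.05,.075)):
        k=(y>lo)&(y<hi)&(u>-.03)&(u<.06)&(h>.012)&(h<.03)
        print(f,lo,k.sum(),np.percentile(u[k],[2,50,98]))
tub('top1.png');tub('top2.png')
a=cv2.resize(load('top2.png')[0][140:270,210:320],(440,520),interpolation=cv2.INTER_CUBIC);cv2.imwrite('pics/c2.png',a)
E
```

```text
contact_force: [-13.2, -2.7, 0.0]
t 16.65 chock rel touch UYN mm [-14.8547   0.2596  10.5499] F UYN [-13.3089   0.3885   1.8837] rot err [-0.0014 -0.0052 -0.0008] grip 0.0001045813107476742 6.2407587468624115
contact_force: [0.1, -0.4, -0.4]
t 17.15 chock rel touch UYN mm [-23.5363   0.5292  11.4891] F UYN [ 0.0041 -0.3918 -0.3623] rot err [ 0.0004  0.0089 -0.0019] grip 0.0003206827001129707 0.0
tcp_pos: [0.4941, 0.1987, 0.1969]
t 17.65 chock rel touch UYN mm [-53.4812   0.814   93.7207] F UYN [ 0.0804  1.0057 -0.1984] rot err [ 0.0021  0.0118 -0.002 ] grip 7.735265109935686e-05 0.0
top1.png -0.075 161 [-0.0076  0.0195  0.0507]
top1.png 0.05 91 [0.0042 0.033  0.0584]
top2.png -0.075 165 [-0.0072  0.0185  0.0541]
top2.png 0.05 161 [-0.007   0.0194  0.0517]
```

View pics/c2.png

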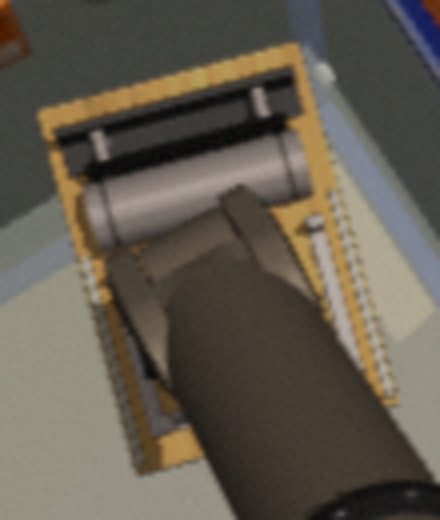

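The top crop shows the tube at (195,190), square and pressed against the buffer. The arm covers the chock from this angle. Next I go to the uphill side of the tab with closed fingers and slide it down.

In the tool's units: 0.06 m / 0.8 = 0.075, 0.044 m / 0.8 = 0.055, 0.012 rad / 4 = 0.003.

```bash
echo '[[0.0038, 0.025, 0, 0, 0.0015, 0], [0.0075, 0.055, 0, 0, 0.003, 0], [0.0075, 0.055, 0.0375, 0, 0.003, 0], [0.0075, 0.055, 0.0688, 0, 0.003, 0], [0.0075, 0.055, 0.075, 0, 0.003, 0]]' > next.json && python3 -m pendant next.json 0|grep contact; python3 -c "
from h import *
st()
shot('wrist','w5.png')"
```

```text
contact_force: [-0.8, -0.1, -1.3]
t 18.25 chock rel touch UYN mm [-63.6977  43.996   27.3693] F UYN [-0.9355  0.0722 -1.2072] rot err [-0.0025 -0.0131 -0.0008] grip -8.808628449982803e-06 0.0
```

View pics/w5.png

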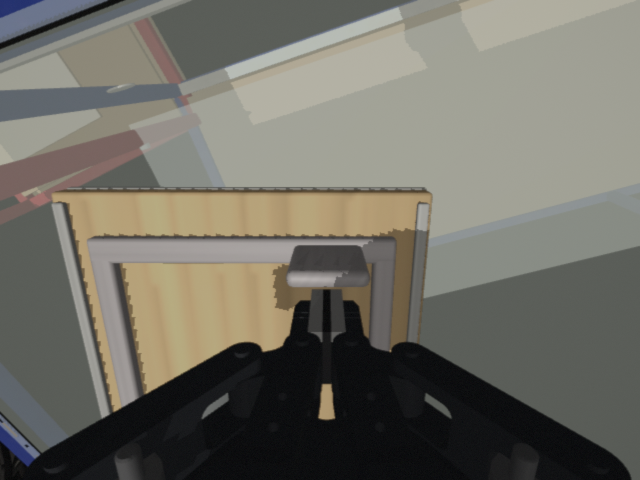

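The tab is at (328,268), with the closed fingers centred just uphill of it. Lowering, then pushing downhill.

In the tool's units: 0.021 m / 0.8 = 0.0263, -0.003 m / 0.8 = -0.0038, -0.012 rad / 4 = -0.003.

```bash
echo '[[-0.0038, 0, 0.0125, 0, -0.003, 0], [-0.0038, 0, 0.0263, 0, -0.003, 0], [-0.0038, 0, 0.0263, 0, -0.003, 0]]' > next.json && python3 -m pendant next.json|grep contact; python3 -c "
from h import *
st()"; echo '[[0.005, 0, 0, 0, 0, 0], [0.01, 0, 0, 0, 0, 0], [0.015, 0, 0, 0, 0, 0], [0.02, 0, 0, 0, 0, 0], [0.025, 0, 0, 0, 0, 0]]' > next.json && python3 -m pendant next.json|grep contact; python3 -c "
from h import *
st()"
```

```text
contact_force: [0.5, -0.3, -0.4]
t 18.6 chock rel touch UYN mm [-59.4289  44.0238   8.7221] F UYN [ 0.3996 -0.4253 -0.4397] rot err [-0.0011  0.0021 -0.0018] grip -0.00021641821698562715 0.0
contact_force: [2.8, 1.0, 2.8]
t 19.1 chock rel touch UYN mm [-78.3834  44.4655   9.9172] F UYN [3.3105 0.3309 2.3922] rot err [ 0.0001  0.0057 -0.0017] grip 6.359670794039913e-05 1.4608395472168922
```

In the tool's units: 0.022 m / 0.8 = 0.0275, 0.02 m / 0.8 = 0.025.

```bash
echo '[[0.0063, 0, 0, 0, 0, 0], [0.0125, 0, 0, 0, 0, 0], [0.0188, 0, 0, 0, 0, 0], [0.025, 0, 0, 0, 0, 0], [0.0275, 0, 0, 0, 0, 0]]' > next.json && python3 -m pendant next.json|grep contact; python3 -c "
from h import *
st()"; echo '[[0.0013, 0, 0, 0, 0, 0], [0.0025, 0, 0, 0, 0, 0], [0.0038, 0, 0, 0, 0, 0], [0.005, 0, 0, 0, 0, 0]]' > next.json && python3 -m pendant next.json|grep contact; python3 -c "
from h import *
st()"
```

```text
contact_force: [3.0, 0.5, 3.1]
t 19.6 chock rel touch UYN mm [-101.6743   44.6046    9.2286] F UYN [ 3.4584 -0.2514  2.6048] rot err [-0.0003  0.0032 -0.001 ] grip 0.00018650141683648497 1.3462884351611137
contact_force: [2.7, 0.5, 2.5]
t 20.0 chock rel touch UYN mm [-104.8255   44.5904    9.2138] F UYN [ 3.0874 -0.1175  2.0644] rot err [-0.0002  0.0039 -0.0015] grip 2.726781673658708e-05 1.3401642814278603
```

In the tool's units: 0.003 m / 0.8 = 0.0038, 0.002 m / 0.8 = 0.0025.

```bash
echo '[[0.0013, 0, 0, 0, 0, 0], [0.0025, 0, 0, 0, 0, 0], [0.0038, 0, 0, 0, 0, 0]]' > next.json && python3 -m pendant next.json|grep contact; python3 -c "
from h import *
st()"
```

```text
contact_force: [7.1, 1.8, -2.8]
t 20.3 chock rel touch UYN mm [-106.9014   44.6241    9.3153] F UYN [ 6.8882  0.1674 -3.7732] rot err [ 0.0002  0.0061 -0.0016] grip -7.736907723398891e-05 3.6262359470129013
```

That is the end stop. Backing off, lifting clear and checking.

In the tool's units: -0.13 m / 0.8 = -0.1625, -0.09 m / 0.8 = -0.1125.

```bash
echo '[[-0.005, 0, 0, 0, 0, 0], [-0.0125, 0, 0, 0, 0, 0], [-0.0125, 0, -0.05, 0, 0, 0], [-0.0125, 0, -0.1125, 0, 0, 0], [-0.0125, 0, -0.1625, 0, 0, 0]]' > next.json && python3 -m pendant next.json|grep contact; echo '[[0, 0.0563, 0, 0, 0, 0], [0, 0.1125, -0.0375, 0, 0, 0], [0, 0.1688, -0.0625, 0, 0, 0], [0, 0.225, -0.0625, 0, 0, 0], [0, 0.275, -0.0625, 0, 0, 0]]' > next.json && python3 -m pendant next.json|grep tcp; echo '[[0, 0, 0, 0, 0, 0], [0, 0, 0, 0, 0, 0], [0, 0, 0, 0, 0, 0]]' > next.json && python3 -m pendant next.json|grep contact; python3 - <<'E'
from h import *
shot('top','top3.png'); shot('side','side3.png')
a=cv2.resize(load('top3.png')[0][140:270,210:320],(396,468),interpolation=cv2.INTER_CUBIC)
b=cv2.resize(load('side3.png')[0][165:265,300:450],(396,264),interpolation=cv2.INTER_CUBIC)
W=np.zeros((468,796,3),np.uint8);W[:,:396]=a;W[:264,400:]=b;cv2.imwrite('pics/c3.png',W)
def X3(f): im,d,K,R,t=load(f); return (cloud(d,K,R,t).reshape(-1,3)-TUBE)@B
for f in('top0.png','top2.png','top3.png'):
    q=X3(f)
    for lo,hi in((-.075,-.05),(.05,.075)):
        k=(q[:,1]>lo)&(q[:,1]<hi)&(q[:,0]>-.03)&(q[:,0]<.06)&(q[:,2]>.012)&(q[:,2]<.03); print(f,np.percentile(q[k,0],[2,50]))
    k=(abs(q[:,1]-.045)<.015)&(q[:,0]<-.1)&(q[:,0]>-.2)&(q[:,2]>.008)&(q[:,2]<.025); print('tab',np.median(q[k,0]) if k.any() else 0)
E
```

```text
contact_force: [1.5, 0.7, 0.3]
tcp_pos: [0.3762, 0.4444, 0.2861]
contact_force: [1.6, -0.6, -0.1]
top0.png [-0.0237  0.0035]
top0.png [-0.0234  0.002 ]
tab -0.14151594627809874
top2.png [-0.0072  0.0185]
top2.png [-0.007   0.0194]
tab -0.14265046873653864
top3.png [-0.0058  0.0208]
top3.png [-0.0068  0.0195]
tab -0.1807449632948533
```

View pics/c3.png

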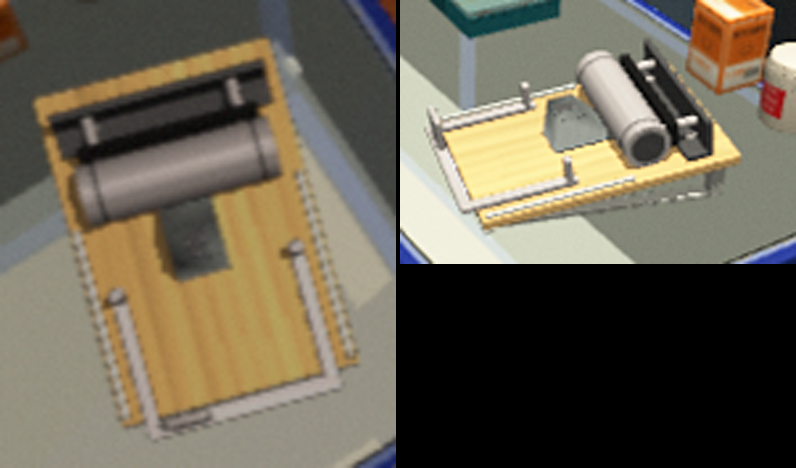

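The frame is fully down (tab moved about 39 mm). The chock sits square under the middle of the tube at (190,235) and the tube, 16 mm up, is on the buffer at (180,170). Handing in.

```bash
python3 -c "
from bench import r
print(r.hand_in())"
```

```text
the job is handed in; nothing more can be done
None
```

The job is handed in, though no verdict came back: the chock was pushed with 13.3 N at most and is wedged under the middle of the tube, the tube sits against the buffer about 16 mm higher than it lay, the stop frame is fully down (about 39 mm), and the arm is clear and touched no bystanders.

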